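# Unclamp the whetstone: press the ratchet release and push the jaw back

### The job

The sharpening is done: free the whetstone in its holder. With a fingertip press down the ratchet release tab on the sliding jaw, keep it pressed and push the jaw back along its bar, away from the stone, fully home against the end block, then take the hand away. Leave the stone lying in the holder, do not lift or shove it, and leave the knife, the small stone and the bottle where they are.

Things in the scene. Friction and masses are not known exactly. Their poses are not given: they have to be found in the camera images.
- holder: Whetstone holder on a cream board 450 x 170 x 20 mm, all fixed to the counter. Origin on the counter under the bar; x along the bar, the way the jaw opens (from stone to end block), y across, z up. In mm: board x -290 to 160; toothed bar 20 wide, z 30 to 44; fixed grey jaw x -271 to -251, top z 66; end block where the jaw stops x 129 to 147, top z 50; black rests under the stone, top z 46.
- sliding_jaw (a joint): Travel of the sliding jaw along the holder's x, in m: 0 by the stone (starts at 0 to 0.002), 0.080 fully back at the end block. Needs about 2 N when released and stays where it is left (no spring). With the tab up a pawl on the bar's saw teeth (8 mm pitch) stops it going back.
- release_tab (a joint): Angle of the release tab in rad: 0 up (locked), 0.27 fully down (end of its travel). From 0.17 on the pawl is clear of the teeth and the jaw slides. Its spring lifts it when let go; at the press point it takes 3 N to start, 5 N to release, 6 N at the limit.
- tab_press (a point): Press point on top of the release tab: a level ribbed steel plate, 40 mm along the bar, 38 mm wide, top 58 mm above the counter when up. It rides on the sliding jaw and hinges on a pin 34 mm from this point towards the holder's +x, so this point sinks 34 mm x the angle (6 mm to release, 9 mm at the limit).
- push_face (a point): Middle of the upright face of the thumb block, which drives the jaw when pushed along the holder's +x; axes as the holder's. 44 mm wide, 63 to 89 mm above the counter, block 24 mm thick. 22 mm from the press point along +x. It is one side of a 42 mm long finger pocket over the tab, open left and right; the other side is the jaw head: 18 mm thick, 60 mm wide, top 66 mm above the counter.
- whetstone: Loose reddish-brown whetstone 185 x 65 x 25 mm (length along its x, which lies along the bar), 0.7 kg, on the rests between the two jaws. Origin at the centre of its underside, 46 mm above the counter. To be left lying.
- small_stone: Bystander: loose pale grey finishing stone 140 x 50 x 18 mm on the counter beside the board. Origin at the centre of its underside.
- knife: Bystander: loose kitchen knife lying flat on the counter beside the board: wooden handle to x = -122 mm, steel blade to x = 175 mm, 19 mm high. Origin on the counter near the front end of the handle.
- squeeze_bottle: Bystander: loose white squeeze bottle, 60 mm diameter, 130 mm tall, standing on the counter beside the board level with the whetstone. Origin at the centre of its underside.
Mind the look-alikes: they are no part of the job. What is meant by the whetstone is not purple, and is the smaller of those in its own colour.

How it is judged:
On the way, in this order (a step that is already met when the one before it is completed fails the run):
1. the release tab is pressed down far enough to free the ratchet, with the jaw still by the stone (value of joint release_tab above 0.15 rad and value of joint sliding_jaw below 0.015 m), for 0.1 s.
2. the sliding jaw is pushed back against the end block (value of joint sliding_jaw above 0.076 m), for 0.1 s.
At the end, for the whole second after the job is handed in: The sliding jaw stands within 8 mm of its end stop (joint above 0.072 m), the release tab has sprung back up (below 0.06 rad), and the whetstone lies still within 12 mm of where it started (value of joint sliding_jaw above 0.072 m and value of joint release_tab below 0.06 rad and distance of whetstone from where it was at the start of the episode below 0.012 m and linear speed of whetstone below 0.02 m/s); the robot touches nothing.
It fails at once if the whetstone is lifted by 10 mm or shoved by 20 mm (height (world z) of whetstone above 0.056 m or distance of whetstone from where it was at the start of the episode above 0.02 m).
It fails at once if the knife, the small stone or the bottle is moved by 30 mm (distance of any of knife, small_stone, squeeze_bottle from where it was at the start of the episode above 0.03 m).
It also fails if it takes over 32 s, if anything falls off the work surface, if the arm or the gripper's body presses on something with over 40 N, if the wrist force passes 120 N, or if a joint passes its speed limit or range.

### The arm

A 6-joint arm with a two-finger parallel gripper is mounted at the origin on the work surface. World frame = base frame: x ahead of the robot, y to its left, z up, the work surface at z = 0. Lengths are in m, angles in rad, forces in N, time in s.
With the tool pointing down it reaches from about 0.325 to 0.85 m from the base axis. Payload 4.4 kg.
Tool frame: the origin (TCP) lies at the very end of the fingers, on their centre line; the grasp point (between the pads) lies pinch_z behind it (pinch_z is the distance from the TCP to the grasp point, in m); z points along the fingers, y is the direction in which the jaws open and shut (so a half turn about z gives the same grasp; the last joint's range is limited). The gripper opens to 94 mm and grips with 3 to 60 N. Pads are 16 mm wide; open, the fingers measure 119 mm over their backs; the gripper's body (75 mm by 177 mm) begins 78 mm behind the grasp point.
Start: joints at [1.137, 0.207, 1.542, -0, 1.393, -0.15], TCP at [0.16, 0.552, 0.205] pointing down, gripper open.
Joint ranges: [-2.73, 2.73], [-0.86, 2.22], [0.23, 2.46], [-1.11, 4.25], [0.08, 2.63], [-2.82, 2.82]. Speed limits (rad/s): [2.79, 2.79, 3.14, 3.14, 3.14, 3.14].

### API

Orientations are given as [roll, pitch, yaw] about the fixed x, y, z axes, in that order (R = Rz(yaw) Ry(pitch) Rx(roll)).
In Python, from cell import sense, capture, finish_job, pinch_z gives the robot as it stands.
- The arm moves only by the tool carry_out, never from a script. Its argument "moves" is a list of rows, each an object of numbers: "x", "y", "z": the shift along the tool's x, y, z in cm; "ax", "ay", "az": the turn, a rotation vector about the tool's x, y, z in degrees; "claw": the opening, from 0 (shut) to 1 (fully open). A call has 1 to 5 rows; each row shifts and turns the pose as measured when the row begins, along the tool's axes as they then stand; what a row does not reach is not made up. A row lasts 1/12 s, in which the tool goes at most 41.7 mm and 7.16 degrees, less where a joint would pass 70% of its speed; a pose out of reach is approached as far as the arm can. A call is refused whole if a number of a shift passes 4.17 or a number of a turn 7.16, either way. A call with a gripper value outside its range is refused whole. The fingers move at their own pace and stop on an object; the grip force is fixed at half the most. Time passes only in rows, so rows that do not move let the fingers close. It gives the time, the measured TCP pose, the force and the opening at its end, in the units of the state.
- sense(): the state, without advancing time (a new reading comes with each control period).
- capture(name): name is "side" or "top"; returns a dict with "pixels" (384x512x3 uint8, red, green, blue), "z_map" (384x512 float32, m along the optical axis (not along the pixel's ray), 0 where there is no reading), "fovy" (degrees; the focal length in pixels is half the picture's height over the tangent of half this angle, whatever the lens; pixels are square), "cx", "cy" (the principal point, pixels), "dist_coeffs" ([k1, k2, p1, p2, k3] as OpenCV has them; the pictures are not rectified), "R" (3x3) and "t" (3): a world point X has camera coordinates R X + t. Camera axes: x right, y down, z forward; pixel columns grow to the right and rows downward; lengths in m; the calibration is good to about 2 mm. A picture is of the moment at which its call begins.
- finish_job(): hands the job in, once; it reports no verdict.
The state is a dict: "time_s": time; "joint_positions": joint angles; "qd": joint speeds; "effort": joint torques, N m; "eef_pos": TCP position; "eef_rot": TCP orientation; "force": force on the tool from outside, world axes, zero at the start; "wrist_torque": the same for the moment, N m; "gripper_width": opening from 0.0 (shut) to 1.0 (fully open).
Only numpy, scipy, OpenCV 4.12 (cv2) and the standard library are available. Lean on these libraries where they do the work, as an engineer would, in place of code of your own. Each camera call takes 0.05 s, during which the arm holds its last target.

## Working session

There is one attempt and no reset: what is moved stays moved. The work goes in short steps, Python scripts to look and compute and a tool call to move; the robot and the scene stay as the last step left them, time stands still between calls to the robot, and variables do not carry over. Pictures are saved under pics/ and viewed, and the job is handed in when it is done.

Besides the shell and the picture viewer there is one more tool, called after "Call:" by a JSON object that holds its "fn" and its "kwargs", one argument or row to a line. carry_out: Moves the arm, as the interface text tells. Its arguments: {"type":"object","properties":{"moves":{"type":"array"}},"required":["moves"]}

```bash
mkdir -p pics
python3 - <<'E'
from cell import *
import cv2,numpy as np
s=sense();print(s, pinch_z)
for n in("top","side"):
    c=capture(n);cv2.imwrite(f"pics/{n}0.png",c["pixels"][:,:,::-1]);np.savez(f"{n}0.npz",**c)
    print(n,c["fovy"],c["cx"],c["cy"],c["dist_coeffs"],c["R"],c["t"])
E
```

```text
{'time_s': 0.0, 'joint_positions': array([ 1.13752675e+00,  2.07412840e-01,  1.54292209e+00, -7.02877478e-06,
        1.39349609e+00, -1.50503770e-01]), 'qd': array([ 0.00088218, -0.0011964 , -0.00122427,  0.0002189 ,  0.00077552,
        0.00069057]), 'effort': array([-3.13804526e-05, -3.70872796e+01, -2.81420231e+01,  6.97576907e-02,
        3.60406260e-02, -1.48607910e-04]), 'eef_pos': array([0.16010984, 0.55143082, 0.20430999]), 'eef_rot': array([-3.13937855e+00, -3.28774758e-04,  2.85882773e+00]), 'force': array([-0.22147854, -0.47790378, -0.32479492]), 'wrist_torque': array([0.01850934, 0.04268183, 0.03328183]), 'gripper_width': 1.0009352493717594} 0.0188
top 57.58720869364713 251.01532152676285 192.98911878936875 [-0.07705876  0.          0.          0.          0.        ] [[ 0.01682407 -0.99937446  0.03110684]
 [-0.98516309 -0.02188315 -0.1702199 ]
 [ 0.17079414 -0.02778152 -0.984915  ]] [-0.08925269  0.58126499  0.85299004]
side 46.54434694165181 252.51831914737818 200.57021789008104 [-0.10749612  0.          0.          0.          0.        ] [[ 0.88207612 -0.47055061  0.02288749]
 [-0.26963311 -0.54408927 -0.79452178]
 [ 0.38631555  0.69465746 -0.60680417]] [-0.54015315  0.19600816  1.05888838]
```

View pics/top0.png

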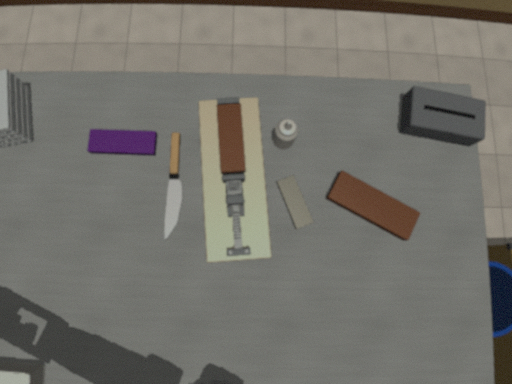

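View pics/side0.png

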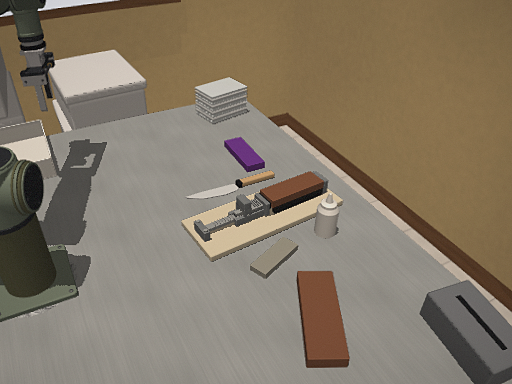

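```bash
cat > h.py <<'E'
import numpy as np,cv2
def K(c):
    h=c["pixels"].shape[0]; f=h/2/np.tan(np.radians(float(c["fovy"]))/2)
    return np.array([[f,0,float(c["cx"])],[0,f,float(c["cy"])],[0,0,1]])
def world(c,uv,z=None):
    "uv list; z: known height, else depth map"
    uv=np.array(uv,float).reshape(-1,1,2)
    n=cv2.undistortPoints(uv,K(c),np.array(c["dist_coeffs"],float))[:,0]
    R,t=np.array(c["R"]),np.array(c["t"]); d=np.c_[n,np.ones(len(n))]
    C=-R.T@t; D=d@R
    if z is not None: s=(z-C[2])/D[:,2]
    else: s=np.array([c["z_map"][int(round(v)),int(round(u))] for u,v in uv[:,0]])
    return C+D*s[:,None]
def allworld(c):
    h,w=c["z_map"].shape; g=np.stack(np.meshgrid(np.arange(w),np.arange(h)),-1).reshape(-1,2)
    n=cv2.undistortPoints(g.astype(float).reshape(-1,1,2),K(c),np.array(c["dist_coeffs"],float))[:,0]
    d=np.c_[n,np.ones(len(n))]*c["z_map"].reshape(-1,1)
    return ((d-np.array(c["t"]))@np.array(c["R"])).reshape(h,w,3)
E
python3 - <<'E'
import cv2
a=cv2.imread("pics/top0.png")[90:270,190:310];cv2.imwrite("pics/topc.png",cv2.resize(a[70:175,0:90],None,fx=7,fy=5.7*1.0,interpolation=2))
cv2.imwrite("pics/topc.png",cv2.resize(a[60:175],None,fx=5,fy=5,interpolation=2))
a=cv2.imread("pics/side0.png")[165:265,175:345];cv2.imwrite("pics/sidec.png",cv2.resize(a,None,fx=4.7,fy=4.7,interpolation=2))
E
```

```text
(no output)
```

View pics/topc.png

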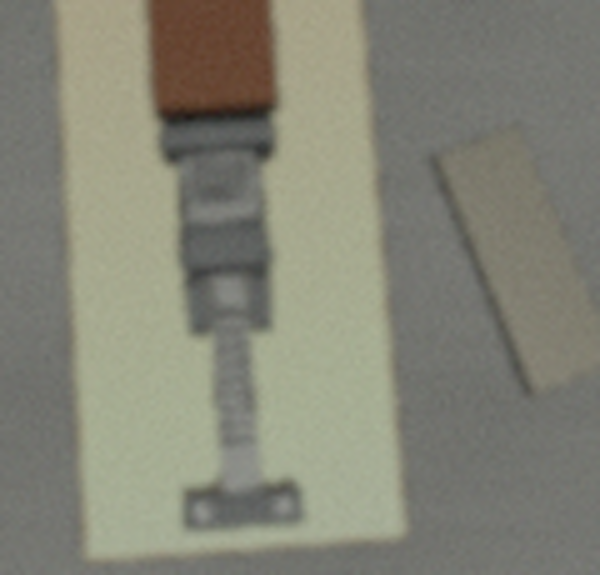

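View pics/sidec.png

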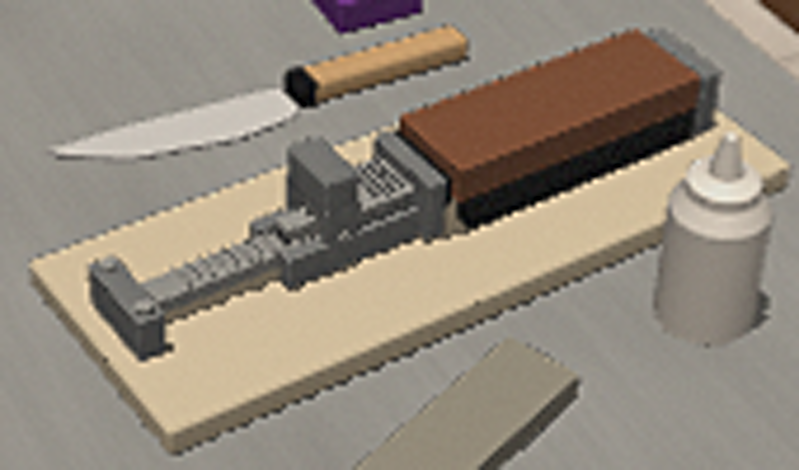

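Run:
```python
from h import *
T=dict(np.load("top0.npz"));S=dict(np.load("side0.npz"))
a=world(T,[(206.8,261.8),(271.2,257.4),(199,100),(258,98)],.02);print(a.round(4))
b=world(S,[(181.8,221.2),(211.6,257.5),(343.1,200)],.02);print(b.round(4))
for n,C in(("T",T),("S",S)):
    W=allworld(C)
    # fit board by colour + height
    p=C["pixels"].astype(int); m=(abs(W[...,2]-.02)<.006)&(p[...,0]-p[...,2]>12)&(p[...,0]>120)
    m=cv2.morphologyEx(m.astype(np.uint8),cv2.MORPH_CLOSE,np.ones((3,3)))
    k,l,st,_=cv2.connectedComponentsWithStats(m);
    idx=[i for i in range(1,k) if st[i,4]>200]
    q=W[np.isin(l,idx)]
    q=q[(q[:,0]<.9)&(abs(q[:,2]-.02)<.006)]
    r=cv2.minAreaRect((q[:,:2]*1000).astype(np.float32));print(n,r,cv2.boxPoints(r),np.median(q[:,2]))
```

```text
[[ 0.4048  0.0328  0.02  ]
 [ 0.419  -0.1343  0.02  ]
 [ 0.8508  0.0722  0.02  ]
 [ 0.8616 -0.094   0.02  ]]
[[ 0.4057  0.026   0.02  ]
 [ 0.4216 -0.1394  0.02  ]
 [ 0.8653 -0.0947  0.02  ]]
T ((634.3746337890625, -27.9185791015625), (473.7192077636719, 300.99127197265625), 24.278751373291016) [[ 356.58362    11.875542]
 [ 480.34412  -262.4948  ]
 [ 912.16565   -67.7127  ]
 [ 788.40515   206.65765 ]] 0.02104910929414266
S ((584.9782104492188, 700.9515380859375), (1892.8819580078125, 613.0875854492188), 89.57613372802734) [[ 271.44122 -243.1958 ]
 [ 884.512   -247.73132]
 [ 898.5152  1645.0989 ]
 [ 285.4444  1649.6344 ]] 0.019022807087552156
```

Run:
```python
from h import *
T=dict(np.load("top0.npz"));S=dict(np.load("side0.npz"))
th=np.radians(180+5.2); X=np.array([np.cos(th),np.sin(th)]);Y=np.array([-X[1],X[0]]);O=np.array([.571,-.039])
for n,C in(("T",T),("S",S)):
    W=allworld(C); L=np.stack([(W[...,:2]-O)@X,(W[...,:2]-O)@Y,W[...,2]],-1)*1000
    sel=(abs(L[...,0]+30)<200)&(abs(L[...,1])<50)
    def rep(nm,x0,x1,z0,z1):
        m=sel&(L[...,0]>x0)&(L[...,0]<x1)&(L[...,2]>z0)&(L[...,2]<z1); q=L[m]
        if len(q): print(n,nm,len(q),np.percentile(q,[2,50,98],axis=0).round(1).tolist())
    rep("block top",-60,120,82,95); rep("block",-60,120,72,95); rep("endblock",115,160,46,56); rep("stone",-260,-60,67,76); rep("fixed",-290,-245,55,69); rep("head",-75,-20,60,70); rep("tab",-70,40,54,61)
    # profile along bar
    for x in range(-80,60,4):
        m=sel&(abs(L[...,0]-x)<2)&(abs(L[...,1])<15); print(x,np.percentile(L[m][:,2],[5,50,95]).round() if m.sum() else None,end=' ')
    print()
```

```text
T block top 166 [[-3.5, -22.7, 85.5], [8.6, -2.8, 89.9], [19.7, 17.6, 93.0]]
T block 178 [[-3.8, -22.6, 74.7], [9.3, -2.5, 89.8], [19.9, 17.7, 92.9]]
T endblock 170 [[128.8, -31.3, 48.6], [137.2, -1.8, 51.8], [146.0, 26.4, 55.5]]
T stone 1521 [[-226.2, -33.7, 69.1], [-144.8, -2.7, 72.1], [-67.1, 28.6, 75.2]]
T head 236 [[-72.3, -30.0, 60.2], [-51.7, -0.7, 65.6], [-21.7, 26.9, 69.7]]
T tab 207 [[-66.3, -27.3, 54.4], [-26.5, -3.7, 58.9], [31.7, 17.7, 60.9]]
-80 [70. 72. 74.] -76 [69. 73. 74.] -72 [71. 73. 74.] -68 [61. 72. 74.] -64 [62. 67. 72.] -60 [64. 66. 68.] -56 [65. 67. 70.] -52 [65. 68. 71.] -48 [59. 65. 70.] -44 [57. 59. 61.] -40 [57. 60. 62.] -36 [58. 60. 62.] -32 [58. 59. 62.] -28 [58. 60. 63.] -24 [57. 59. 61.] -20 [58. 60. 63.] -16 [58. 59. 63.] -12 [57. 59. 61.] -8 [59. 60. 62.] -4 [86. 88. 90.] 0 [88. 90. 93.] 4 [88. 90. 93.] 8 [89. 90. 95.] 12 [89. 91. 92.] 16 [43. 89. 92.] 20 [44. 73. 89.] 24 [41. 52. 54.] 28 [39. 45. 55.] 32 [20. 47. 56.] 36 [20. 44. 53.] 40 [23. 44. 47.] 44 [30. 41. 45.] 48 [21. 42. 45.] 52 [23. 42. 45.] 56 [18. 41. 45.] 
S block top 109 [[-2.3, -22.9
[... 338 characters left out ...]
4.6, 28.7, 69.7]]
S tab 153 [[-67.0, -26.6, 54.2], [-32.7, 3.8, 57.7], [19.6, 27.4, 60.8]]
-80 [19. 70. 72.] -76 [19. 70. 72.] -72 [19. 70. 73.] -68 [58. 70. 74.] -64 [62. 64. 69.] -60 [62. 64. 65.] -56 [64. 66. 67.] -52 [38. 65. 68.] -48 [35. 61. 67.] -44 [44. 57. 63.] -40 [33. 55. 59.] -36 [41. 57. 59.] -32 [34. 56. 59.] -28 [42. 57. 59.] -24 [37. 56. 60.] -20 [41. 57. 59.] -16 [41. 58. 59.] -12 [40. 54. 58.] -8 [43. 43. 43.] -4 [46. 86. 87.] 0 [87. 88. 89.] 4 [67. 88. 90.] 8 [18. 87. 90.] 12 [25. 88. 90.] 16 [40. 77. 90.] 20 [45. 73. 87.] 24 [39. 48. 60.] 28 [29. 47. 53.] 32 [40. 45. 52.] 36 [39. 44. 53.] 40 [19. 41. 45.] 44 [18. 32. 42.] 48 [19. 39. 43.] 52 [17. 32. 40.] 56 [18. 38. 45.]
```

Call:
{"fn": "carry_out", "kwargs": {
  "moves": [
    {"az": -7.1,"claw": 0},
    {"az": -7.1,"claw": 0},
    {"az": -7.1,"claw": 0},
    {"ay": -7,"claw": 0},
    {"ay": -7,"claw": 0}
  ]
}}

```text
invalid input at $.moves[0]: expected keys x, y, z, ax, ay, az, claw
```

```bash
cat > plan.py <<'E'
import sys
from h import *
from cell import sense
from scipy.spatial.transform import Rotation as Ro
th=np.radians(180+5.2); X=np.array([np.cos(th),np.sin(th),0]);Z=np.array([0,0,1.]);Y=np.cross(Z,X);O=np.array([.571,-.039,0])
def show(tgt=None,tilt=20):
    s=sense();p=s["eef_pos"];R=Ro.from_euler("xyz",s["eef_rot"]).as_matrix()
    f=np.array(s["force"]);h=lambda v:np.array([v@X,v@Y,v@Z])
    print("t",s["time_s"],"tcp holder mm",(h(p-O)*1000).round(1),"F holder",h(f).round(1),"grip",round(s["gripper_width"],3))
    c=p+R[:,0]*.008; print("corner",(h(c-O)*1000).round(1))
    a=np.radians(tilt); Rt=np.stack([X*np.cos(a)-Z*np.sin(a),-Y,-X*np.sin(a)-Z*np.cos(a)],1)
    print("turn deg tool",np.degrees(Ro.from_matrix(R.T@Rt).as_rotvec()).round(2))
    if tgt is not None:
        w=O+np.array(tgt)@np.stack([X,Y,Z])/1000; print("shift cm tool",((w-p)@R*100).round(2))
if __name__=="__main__":
    show([float(v) for v in sys.argv[1:4]] if len(sys.argv)>3 else None)
E
python3 plan.py -29.5 -1.5 200
```

```text
t 0.1 tcp holder mm [ 355.7 -625.3  204.4] F holder [ 1.  -0.4  0.4] grip 1.002
corner [ 363.1 -628.2  204.4]
turn deg tool [ -3.85 -19.81 -21.17]
shift cm tool [-58.62 -44.02   0.51]
```

All keys are needed.

Call:
{"fn": "carry_out", "kwargs": {
  "moves": [
    {"x": 0,"y": 0,"z": 0,"ax": 0,"ay": 0,"az": -7.1,"claw": 0},
    {"x": 0,"y": 0,"z": 0,"ax": 0,"ay": 0,"az": -7.1,"claw": 0},
    {"x": 0,"y": 0,"z": 0,"ax": 0,"ay": 0,"az": -7.1,"claw": 0},
    {"x": 0,"y": 0,"z": 0,"ax": 0,"ay": -7,"az": 0,"claw": 0},
    {"x": 0,"y": 0,"z": 0,"ax": 0,"ay": -7,"az": 0,"claw": 0}
  ]
}}

```text
time_s: 0.52
eef_pos: [0.166, 0.5506, 0.2024]
eef_rot: [-3.137, 0.249, -3.046]
force: [-0.3, -0.1, 0.1]
gripper_width: 0.683
```

```bash
python3 plan.py -29.5 -1.5 200
```

```text
t 0.5167 tcp holder mm [ 349.9 -623.9  202.4] F holder [0.3 0.  0.1] grip 0.683
corner [ 357.6 -623.8  200.4]
turn deg tool [-0.19 -5.71  0.28]
shift cm tool [-36.41 -62.37   9.81]
```

Call:
{"fn": "carry_out", "kwargs": {
  "moves": [
    {"x": 0,"y": 0,"z": 0,"ax": 0,"ay": -5.7,"az": 0,"claw": 0},
    {"x": -1.95,"y": -3.46,"z": 0.7,"ax": 0,"ay": 0,"az": 0,"claw": 0},
    {"x": -1.95,"y": -3.46,"z": 0.7,"ax": 0,"ay": 0,"az": 0,"claw": 0},
    {"x": -1.95,"y": -3.46,"z": 0.7,"ax": 0,"ay": 0,"az": 0,"claw": 0},
    {"x": -1.95,"y": -3.46,"z": 0.7,"ax": 0,"ay": 0,"az": 0,"claw": 0}
  ]
}}

```text
time_s: 0.93
eef_pos: [0.2502, 0.4245, 0.1984]
eef_rot: [-3.133, 0.352, -3.011]
force: [0.2, 0.1, 0.4]
gripper_width: 0.328
```

```bash
python3 plan.py -29.5 -1.5 200
```

```text
t 0.9333 tcp holder mm [ 277.5 -490.7  198.4] F holder [-0.3 -0.1  0.4] grip 0.328
corner [ 285.  -490.4  195.7]
turn deg tool [0.29 0.16 2.12]
shift cm tool [-27.04 -50.01  10.18]
```

Call:
{"fn": "carry_out", "kwargs": {
  "moves": [
    {"x": -1.9,"y": -3.5,"z": 0.7,"ax": 0,"ay": 0,"az": 1.0,"claw": 0},
    {"x": -1.9,"y": -3.5,"z": 0.7,"ax": 0,"ay": 0,"az": 1.0,"claw": 0},
    {"x": -1.9,"y": -3.5,"z": 0.7,"ax": 0,"ay": 0,"az": 0.5,"claw": 0},
    {"x": -1.9,"y": -3.5,"z": 0.7,"ax": 0,"ay": 0,"az": 0.5,"claw": 0},
    {"x": -1.9,"y": -3.5,"z": 0.7,"ax": 0,"ay": 0,"az": 0.5,"claw": 0}
  ]
}}

```text
time_s: 1.35
eef_pos: [0.3688, 0.2534, 0.1958]
eef_rot: [3.129, 0.351, -3.07]
force: [1.2, 0.8, 0.3]
gripper_width: 0.007
```

Call:
{"fn": "carry_out", "kwargs": {
  "moves": [
    {"x": -1.9,"y": -3.5,"z": 0.7,"ax": 0,"ay": 0,"az": 0.3,"claw": 0},
    {"x": -1.9,"y": -3.5,"z": 0.7,"ax": 0,"ay": 0,"az": 0.3,"claw": 0},
    {"x": -1.9,"y": -3.5,"z": 0.7,"ax": 0,"ay": 0,"az": 0.3,"claw": 0},
    {"x": -1.9,"y": -3.5,"z": 0.7,"ax": 0,"ay": 0,"az": 0.3,"claw": 0},
    {"x": -1.9,"y": -3.5,"z": 0.7,"ax": 0,"ay": 0,"az": 0.3,"claw": 0}
  ]
}}

```text
time_s: 1.77
eef_pos: [0.4818, 0.0778, 0.1927]
eef_rot: [3.118, 0.354, -3.1]
force: [0.2, 0.4, -0.2]
gripper_width: 0.009
```

```bash
python3 plan.py -29.5 -1.5 160
```

```text
t 1.7667 tcp holder mm [  78.3 -124.4  192.7] F holder [-0.3 -0.4 -0.2] grip 0.009
corner [  85.8 -124.8  189.9]
turn deg tool [ 0.39  0.3  -2.62]
shift cm tool [ -9.53 -11.91   6.73]
```

Call:
{"fn": "carry_out", "kwargs": {
  "moves": [
    {"x": -2.2,"y": -2.9,"z": 1.2,"ax": 0,"ay": 0,"az": -1.5,"claw": 0},
    {"x": -2.2,"y": -2.9,"z": 1.2,"ax": 0,"ay": 0,"az": -1.5,"claw": 0},
    {"x": -2.2,"y": -2.9,"z": 1.2,"ax": 0,"ay": 0,"az": -0.5,"claw": 0},
    {"x": -2.2,"y": -2.9,"z": 1.2,"ax": 0,"ay": 0,"az": 0,"claw": 0},
    {"x": 0,"y": 0,"z": 0,"ax": 0,"ay": 0,"az": 0,"claw": 0}
  ]
}}

```text
time_s: 2.18
eef_pos: [0.5954, -0.0444, 0.175]
eef_rot: [-3.14, 0.355, -3.043]
force: [-0.7, -0.0, 0.2]
gripper_width: 0.007
```

```bash
python3 plan.py -29.5 -1.5 120
```

```text
t 2.1833 tcp holder mm [-23.8   7.6 175. ] F holder [ 0.7 -0.1  0.2] grip 0.007
corner [-16.3   7.6 172.2]
turn deg tool [0.09 0.36 0.43]
shift cm tool [1.37 0.91 5.35]
```

Call:
{"fn": "carry_out", "kwargs": {
  "moves": [
    {"x": 0.7,"y": 0.5,"z": 2.7,"ax": 0,"ay": 0,"az": 0.4,"claw": 0},
    {"x": 0.7,"y": 0.4,"z": 2.7,"ax": 0,"ay": 0.3,"az": 0,"claw": 0},
    {"x": 0,"y": 0,"z": 0,"ax": 0,"ay": 0,"az": 0,"claw": 0}
  ]
}}

```text
time_s: 2.43
eef_pos: [0.602, -0.0382, 0.1178]
eef_rot: [3.14, 0.35, -3.057]
force: [-1.7, 0.5, -0.6]
gripper_width: 0.004
```

```bash
python3 plan.py -29.5 -1.5 90
python3 - <<'E'
from h import *
from cell import capture
c=capture("side");a=c["pixels"][100:270,150:350,::-1];cv2.imwrite("pics/s1.png",cv2.resize(a,None,fx=3.5,fy=3.5,interpolation=2))
E
```

```text
t 2.4333 tcp holder mm [-30.9   2.  117.8] F holder [ 1.7 -0.7 -0.6] grip 0.004
corner [-23.4   2.  115.1]
turn deg tool [-0.03  0.06 -0.31]
shift cm tool [1.09 0.35 2.57]
```

View pics/s1.png

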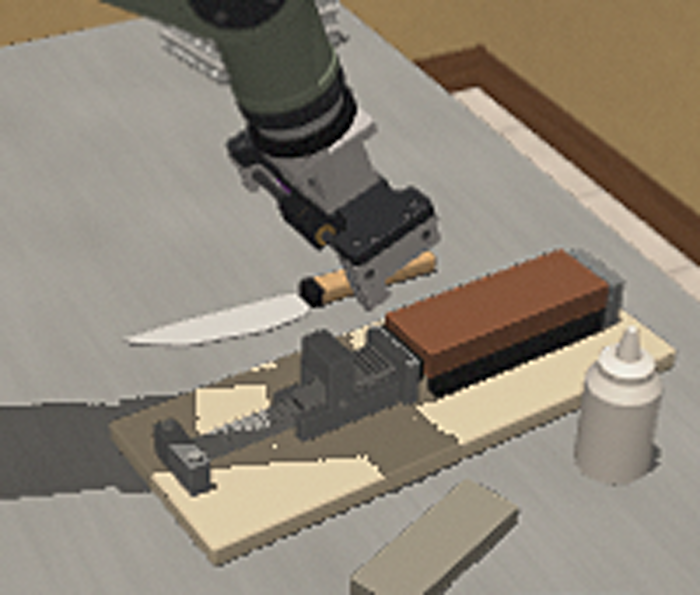

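Call:
{"fn": "carry_out", "kwargs": {
  "moves": [
    {"x": 0.6,"y": 0.4,"z": 1.3,"ax": 0,"ay": 0,"az": -0.3,"claw": 0},
    {"x": 0.6,"y": 0,"z": 1.3,"ax": 0,"ay": 0,"az": 0,"claw": 0},
    {"x": 0,"y": 0,"z": 0,"ax": 0,"ay": 0,"az": 0,"claw": 0},
    {"x": 0,"y": 0,"z": 0,"ax": 0,"ay": 0,"az": 0,"claw": 0}
  ]
}}

```text
time_s: 2.82
eef_pos: [0.602, -0.0335, 0.0968]
eef_rot: [-3.138, 0.359, -3.047]
force: [-0.6, -0.9, -0.1]
gripper_width: 0.003
```

```bash
python3 plan.py -29.5 -1.5 70
python3 - <<'E'
from h import *
from cell import capture
c=capture("side");a=c["pixels"][130:250,190:340,::-1];cv2.imwrite("pics/s2.png",cv2.resize(a,None,fx=5,fy=5,interpolation=2))
E
```

```text
t 2.8167 tcp holder mm [-31.4  -2.7  96.8] F holder [ 0.7  0.8 -0.1] grip 0.003
corner [-23.9  -2.7  94. ]
turn deg tool [-0.13  0.58  0.22]
shift cm tool [ 1.12 -0.11  2.44]
```

View pics/s2.png

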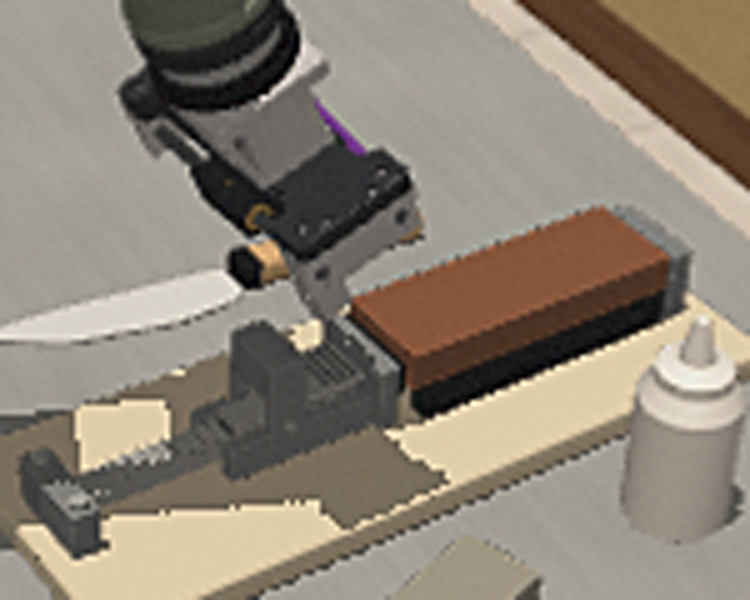

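Run:
```python
from plan import *
from cell import capture
c=capture("side")
s=sense();p=s["eef_pos"]
def pr(w): return cv2.projectPoints(np.array(w,float).reshape(-1,1,3),cv2.Rodrigues(np.array(c["R"]))[0],np.array(c["t"]),K(c),np.array(c["dist_coeffs"]))[0][:,0]
g=lambda x,y,z:O+x/1000*X+y/1000*Y+z/1000*Z
q=pr([p,g(-26,-1.5,58),g(-4,20.5,89),g(-4,-23.5,89),g(-47,28.5,66)])
print(((q-[190,130])*5+2).round(0))
```

```text
[[332. 308.]
 [322. 370.]
 [312. 358.]
 [268. 317.]
 [385. 374.]]
```

Call:
{"fn": "carry_out", "kwargs": {
  "moves": [
    {"x": 0.6,"y": -0.1,"z": 1.2,"ax": 0,"ay": 0.5,"az": 0.2,"claw": 0},
    {"x": 0.5,"y": 0,"z": 1.2,"ax": 0,"ay": 0,"az": 0,"claw": 0},
    {"x": 0,"y": 0,"z": 0,"ax": 0,"ay": 0,"az": 0,"claw": 0},
    {"x": 0,"y": 0,"z": 0,"ax": 0,"ay": 0,"az": 0,"claw": 0}
  ]
}}

```text
time_s: 3.25
eef_pos: [0.6041, -0.036, 0.075]
eef_rot: [-3.135, 0.359, -3.049]
force: [0.5, 0.1, -0.2]
gripper_width: 0.007
```

```bash
python3 plan.py -30 -1.5 62
python3 - <<'E'
from h import *
from cell import capture
c=capture("side");a=c["pixels"][130:250,190:340,::-1];cv2.imwrite("pics/s3.png",cv2.resize(a,None,fx=5,fy=5,interpolation=2))
E
```

```text
t 3.25 tcp holder mm [-33.2  -0.   75. ] F holder [-0.5 -0.1 -0.2] grip 0.007
corner [-25.8   0.   72.2]
turn deg tool [-0.34  0.59  0.08]
shift cm tool [0.76 0.16 1.1 ]
```

View pics/s3.png

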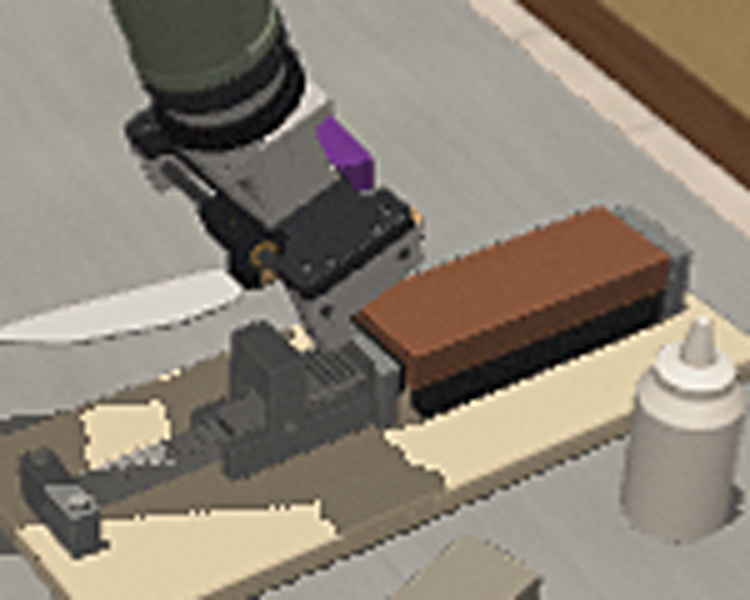

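Call:
{"fn": "carry_out", "kwargs": {
  "moves": [
    {"x": 0.7,"y": 0.1,"z": 0.6,"ax": 0,"ay": 0.5,"az": 0,"claw": 0},
    {"x": 0.1,"y": 0,"z": 0.2,"ax": 0,"ay": 0,"az": 0,"claw": 0},
    {"x": 0,"y": 0,"z": 0,"ax": 0,"ay": 0,"az": 0,"claw": 0}
  ]
}}

```text
time_s: 3.55
eef_pos: [0.5997, -0.0357, 0.0651]
eef_rot: [-3.134, 0.351, -3.049]
force: [-0.0, 0.4, -0.9]
gripper_width: 0.007
```

```bash
python3 plan.py -30 -1.5 60
```

```text
t 3.55 tcp holder mm [-28.9  -0.6  65.1] F holder [ 0.  -0.4 -0.9] grip 0.007
corner [-21.4  -0.6  62.4]
turn deg tool [-0.38  0.14  0.09]
shift cm tool [0.07 0.09 0.52]
```

Now press in small downward steps (down = 0.34x, 0.94z).

Call:
{"fn": "carry_out", "kwargs": {
  "moves": [
    {"x": 0.07,"y": 0,"z": 0.3,"ax": 0,"ay": 0,"az": 0,"claw": 0},
    {"x": 0.07,"y": 0,"z": 0.2,"ax": 0,"ay": 0,"az": 0,"claw": 0},
    {"x": 0,"y": 0,"z": 0,"ax": 0,"ay": 0,"az": 0,"claw": 0}
  ]
}}

```text
time_s: 3.8
eef_pos: [0.6009, -0.0358, 0.0604]
eef_rot: [-3.134, 0.353, -3.049]
force: [-1.2, 0.4, 3.7]
gripper_width: 0.005
```

```bash
python3 plan.py -30 -1.5 54
```

```text
t 3.8 tcp holder mm [-30.   -0.4  60.4] F holder [ 1.1 -0.5  3.7] grip 0.005
corner [-22.5  -0.4  57.6]
turn deg tool [-0.4   0.23  0.09]
shift cm tool [0.22 0.11 0.6 ]
```

Call:
{"fn": "carry_out", "kwargs": {
  "moves": [
    {"x": 0.1,"y": 0,"z": 0.3,"ax": 0,"ay": 0,"az": 0,"claw": 0},
    {"x": 0.1,"y": 0,"z": 0.3,"ax": 0,"ay": 0,"az": 0,"claw": 0},
    {"x": 0,"y": 0,"z": 0,"ax": 0,"ay": 0,"az": 0,"claw": 0}
  ]
}}

```text
time_s: 4.05
eef_pos: [0.6028, -0.0357, 0.0556]
eef_rot: [-3.134, 0.357, -3.049]
force: [-0.9, 0.6, 4.8]
gripper_width: 0.002
```

```bash
python3 plan.py -30 -1.5 53
```

```text
t 4.05 tcp holder mm [-32.   -0.4  55.6] F holder [ 0.8 -0.6  4.8] grip 0.002
corner [-24.5  -0.4  52.8]
turn deg tool [-0.42  0.44  0.09]
shift cm tool [0.28 0.11 0.17]
```

Call:
{"fn": "carry_out", "kwargs": {
  "moves": [
    {"x": 0.22,"y": 0,"z": 0.2,"ax": 0,"ay": 0,"az": 0,"claw": 0},
    {"x": 0,"y": 0,"z": 0.0,"ax": 0,"ay": 0,"az": 0,"claw": 0},
    {"x": 0,"y": 0,"z": 0,"ax": 0,"ay": 0,"az": 0,"claw": 0}
  ]
}}

```text
time_s: 4.3
eef_pos: [0.6041, -0.0357, 0.0553]
eef_rot: [-3.133, 0.362, -3.049]
force: [-1.2, 2.2, 4.7]
gripper_width: 0.006
```

```bash
python3 plan.py -30 -1.5 53
```

```text
t 4.3 tcp holder mm [-33.3  -0.3  55.3] F holder [ 1.  -2.3  4.7] grip 0.006
corner [-25.8  -0.3  52.4]
turn deg tool [-0.45  0.77  0.07]
shift cm tool [0.39 0.12 0.09]
```

Call:
{"fn": "carry_out", "kwargs": {
  "moves": [
    {"x": 0.45,"y": 0,"z": 0.1,"ax": 0,"ay": 0.5,"az": 0,"claw": 0},
    {"x": 0.35,"y": 0,"z": 0.05,"ax": 0,"ay": 0.5,"az": 0,"claw": 0}
  ]
}}

```text
time_s: 4.47
eef_pos: [0.6012, -0.0362, 0.0543]
eef_rot: [-3.133, 0.354, -3.051]
force: [1.3, 3.8, 6.2]
gripper_width: 0.007
```

```bash
python3 plan.py -26 -1.5 53.5
python3 - <<'E'
from h import *
from cell import capture
c=capture("side");a=c["pixels"][130:250,190:340,::-1];cv2.imwrite("pics/s4.png",cv2.resize(a,None,fx=5,fy=5,interpolation=2))
E
```

```text
t 4.4667 tcp holder mm [-30.3  -0.1  54.3] F holder [-1.7 -3.7  6.2] grip 0.007
corner [-22.8  -0.1  51.5]
turn deg tool [-0.5   0.26  0.01]
shift cm tool [ 0.43  0.14 -0.08]
```

View pics/s4.png

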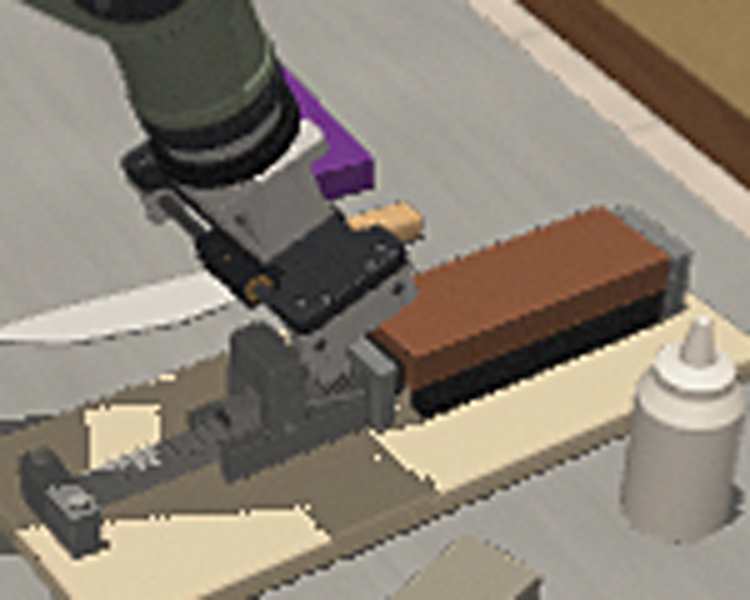

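Call:
{"fn": "carry_out", "kwargs": {
  "moves": [
    {"x": 0.45,"y": 0.05,"z": -0.05,"ax": 0,"ay": 0.4,"az": 0,"claw": 0},
    {"x": 0.45,"y": 0.05,"z": -0.05,"ax": 0,"ay": 0.3,"az": 0,"claw": 0}
  ]
}}

```text
time_s: 4.68
eef_pos: [0.5974, -0.0363, 0.0561]
eef_rot: [-3.131, 0.352, -3.051]
force: [1.9, 1.8, 5.6]
gripper_width: 0.005
```

```bash
python3 plan.py -20 -1.5 54
```

```text
t 4.6833 tcp holder mm [-26.6  -0.3  56.1] F holder [-2.  -1.6  5.6] grip 0.005
corner [-19.1  -0.3  53.4]
turn deg tool [-0.63  0.15 -0.01]
shift cm tool [ 0.69  0.12 -0.03]
```

Call:
{"fn": "carry_out", "kwargs": {
  "moves": [
    {"x": 0.3,"y": 0.05,"z": 0.15,"ax": 0,"ay": 0.3,"az": 0,"claw": 0},
    {"x": 0.4,"y": 0.05,"z": 0.05,"ax": 0,"ay": 0.3,"az": 0,"claw": 0}
  ]
}}

```text
time_s: 4.85
eef_pos: [0.5963, -0.0365, 0.0559]
eef_rot: [-3.128, 0.352, -3.051]
force: [2.3, 1.6, 5.9]
gripper_width: 0.005
```

```bash
python3 plan.py -16 -1.5 54
```

```text
t 4.85 tcp holder mm [-25.5  -0.2  55.9] F holder [-2.4 -1.4  5.9] grip 0.005
corner [-18.   -0.2  53.2]
turn deg tool [-0.78  0.16 -0.03]
shift cm tool [ 0.95  0.13 -0.15]
```

Call:
{"fn": "carry_out", "kwargs": {
  "moves": [
    {"x": 0.5,"y": 0.05,"z": 0.2,"ax": 0,"ay": 0.2,"az": 0,"claw": 0},
    {"x": 0.6,"y": 0.05,"z": 0.1,"ax": -0.3,"ay": 0.2,"az": 0,"claw": 0}
  ]
}}

```text
time_s: 5.02
eef_pos: [0.5929, -0.0368, 0.054]
eef_rot: [-3.131, 0.358, -3.051]
force: [2.0, 2.2, 5.9]
gripper_width: 0.002
```

```bash
python3 plan.py -16 -1.5 54
python3 - <<'E'
from h import *
from cell import capture
c=capture("side");a=c["pixels"][130:250,190:340,::-1];cv2.imwrite("pics/s5.png",cv2.resize(a,None,fx=5,fy=5,interpolation=2))
E
```

```text
t 5.0167 tcp holder mm [-22.   -0.2  54. ] F holder [-2.2 -2.   5.9] grip 0.002
corner [-14.5  -0.2  51.2]
turn deg tool [-0.64  0.48 -0.03]
shift cm tool [ 0.56  0.13 -0.21]
```

View pics/s5.png

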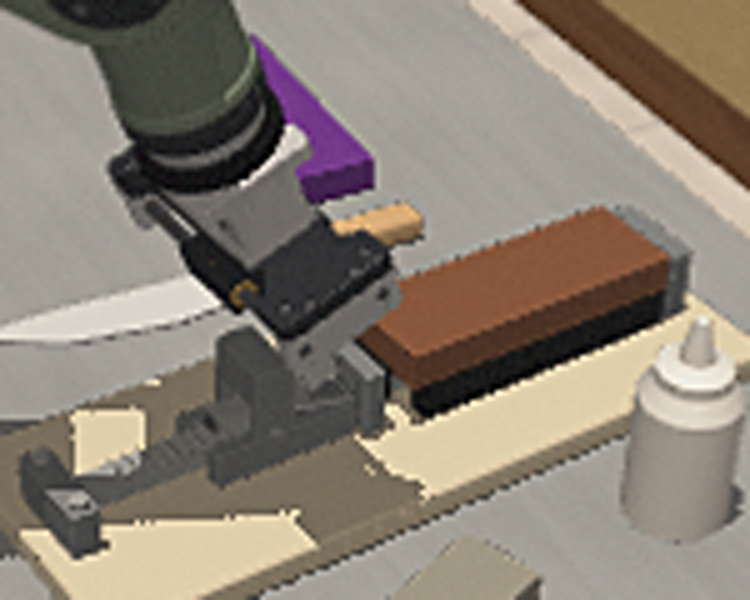

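Call:
{"fn": "carry_out", "kwargs": {
  "moves": [
    {"x": 1.05,"y": 0.05,"z": -0.12,"ax": -0.3,"ay": 0.4,"az": 0,"claw": 0},
    {"x": 1.05,"y": 0.05,"z": -0.12,"ax": -0.2,"ay": 0.4,"az": 0,"claw": 0}
  ]
}}

```text
time_s: 5.23
eef_pos: [0.5783, -0.0382, 0.0535]
eef_rot: [-3.137, 0.356, -3.052]
force: [1.2, 2.5, 5.3]
gripper_width: 0.003
```

```bash
python3 plan.py
```

```text
t 5.2333 tcp holder mm [-7.3 -0.1 53.5] F holder [-1.4 -2.4  5.3] grip 0.003
corner [ 0.2 -0.1 50.7]
turn deg tool [-0.27  0.42 -0.05]
```

Call:
{"fn": "carry_out", "kwargs": {
  "moves": [
    {"x": 1.05,"y": 0.05,"z": -0.12,"ax": -0.2,"ay": 0.4,"az": 0,"claw": 0},
    {"x": 1.05,"y": 0.05,"z": -0.12,"ax": -0.1,"ay": 0.4,"az": 0,"claw": 0}
  ]
}}

```text
time_s: 5.4
eef_pos: [0.5634, -0.0396, 0.0532]
eef_rot: [-3.14, 0.355, -3.053]
force: [1.0, 3.0, 5.7]
gripper_width: 0.003
```

```bash
python3 plan.py
python3 - <<'E'
from h import *
from cell import capture
c=capture("side");a=c["pixels"][130:250,190:340,::-1];cv2.imwrite("pics/s6.png",cv2.resize(a,None,fx=5,fy=5,interpolation=2))
E
```

```text
t 5.4 tcp holder mm [ 7.7 -0.1 53.2] F holder [-1.3 -2.9  5.7] grip 0.003
corner [15.2 -0.1 50.4]
turn deg tool [-0.11  0.35 -0.1 ]
```

View pics/s6.png

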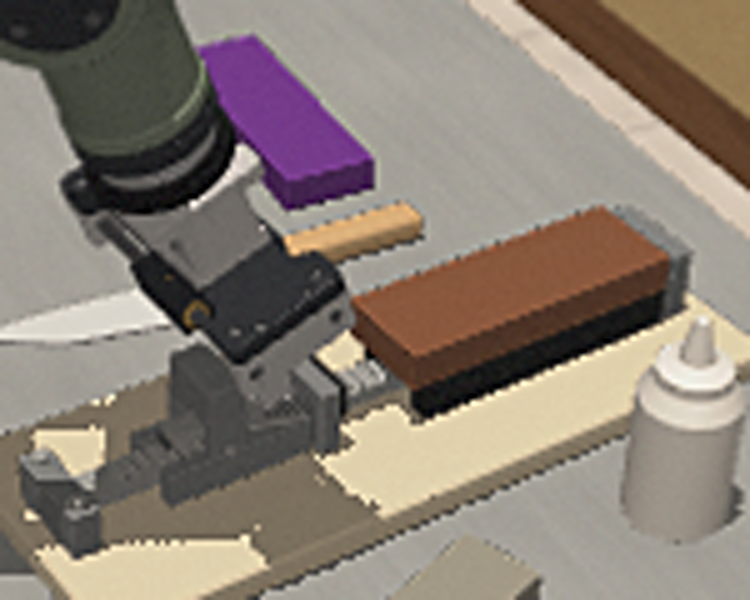

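Call:
{"fn": "carry_out", "kwargs": {
  "moves": [
    {"x": 1.05,"y": 0.0,"z": -0.13,"ax": 0,"ay": 0.4,"az": 0,"claw": 0},
    {"x": 1.05,"y": 0.0,"z": -0.13,"ax": 0,"ay": 0.4,"az": 0,"claw": 0},
    {"x": 1.05,"y": 0.0,"z": -0.13,"ax": 0,"ay": 0.4,"az": 0,"claw": 0}
  ]
}}

```text
time_s: 5.7
eef_pos: [0.5392, -0.0424, 0.0522]
eef_rot: [-3.139, 0.351, -3.055]
force: [0.6, 4.5, 8.8]
gripper_width: 0.003
```

```bash
python3 plan.py
```

```text
t 5.7 tcp holder mm [32.   0.5 52.2] F holder [-1.1 -4.5  8.8] grip 0.003
corner [39.5  0.4 49.5]
turn deg tool [-0.22  0.08 -0.22]
```

Call:
{"fn": "carry_out", "kwargs": {
  "moves": [
    {"x": 1.0,"y": 0.05,"z": -0.22,"ax": -0.1,"ay": 0.3,"az": 0,"claw": 0},
    {"x": 1.0,"y": 0.05,"z": -0.16,"ax": -0.1,"ay": 0.3,"az": 0,"claw": 0}
  ]
}}

```text
time_s: 5.87
eef_pos: [0.5241, -0.0436, 0.0534]
eef_rot: [-3.141, 0.352, -3.056]
force: [1.2, 2.3, 6.4]
gripper_width: 0.006
```

```bash
python3 plan.py
python3 - <<'E'
from h import *
from cell import capture
c=capture("side");a=c["pixels"][130:250,190:340,::-1];cv2.imwrite("pics/s7.png",cv2.resize(a,None,fx=5,fy=5,interpolation=2))
E
```

```text
t 5.8667 tcp holder mm [47.1  0.3 53.4] F holder [-1.4 -2.2  6.4] grip 0.006
corner [54.6  0.3 50.6]
turn deg tool [-0.15  0.16 -0.26]
```

View pics/s7.png

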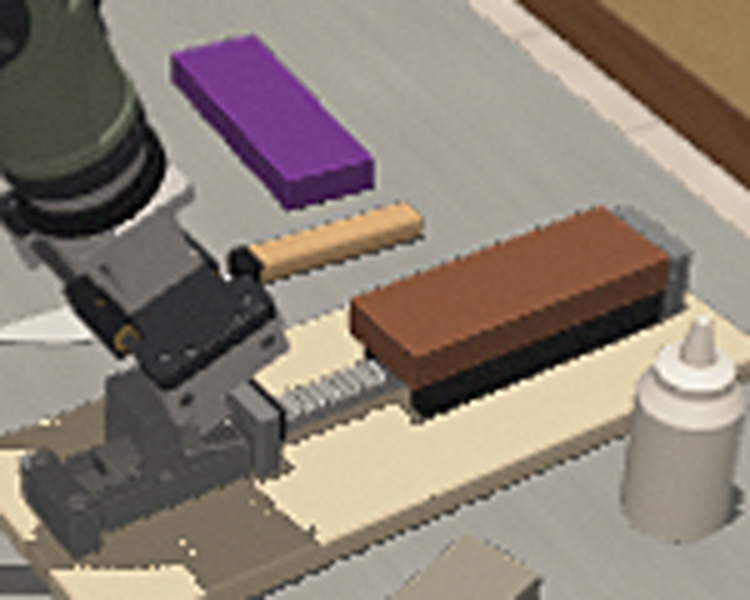

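Call:
{"fn": "carry_out", "kwargs": {
  "moves": [
    {"x": 0.7,"y": 0.05,"z": -0.05,"ax": -0.1,"ay": 0.3,"az": 0,"claw": 0},
    {"x": 0.7,"y": 0.05,"z": -0.05,"ax": -0.1,"ay": 0.3,"az": 0,"claw": 0}
  ]
}}

```text
time_s: 6.08
eef_pos: [0.52, -0.0457, 0.0568]
eef_rot: [-3.139, 0.364, -3.059]
force: [5.8, 5.0, 7.8]
gripper_width: 0.007
```

```bash
python3 plan.py
```

```text
t 6.0833 tcp holder mm [51.4  2.  56.8] F holder [-6.2 -4.4  7.8] grip 0.007
corner [58.9  1.9 53.9]
turn deg tool [-0.32  0.84 -0.42]
```

Call:
{"fn": "carry_out", "kwargs": {
  "moves": [
    {"x": 0.7,"y": 0.1,"z": 0.2,"ax": -0.2,"ay": 0.4,"az": 0,"claw": 0},
    {"x": 0.7,"y": 0.1,"z": 0.1,"ax": -0.1,"ay": 0.4,"az": 0,"claw": 0}
  ]
}}

```text
time_s: 6.25
eef_pos: [0.519, -0.0467, 0.0574]
eef_rot: [-3.139, 0.374, -3.062]
force: [9.0, 6.5, 6.3]
gripper_width: 0.004
```

```bash
python3 plan.py
python3 - <<'E'
from h import *
from cell import capture
c=capture("side");a=c["pixels"][130:250,190:340,::-1];cv2.imwrite("pics/s8.png",cv2.resize(a,None,fx=5,fy=5,interpolation=2))
E
```

```text
t 6.25 tcp holder mm [52.5  2.9 57.4] F holder [-9.6 -5.7  6.3] grip 0.004
corner [60.   2.8 54.5]
turn deg tool [-0.38  1.44 -0.58]
```

View pics/s8.png

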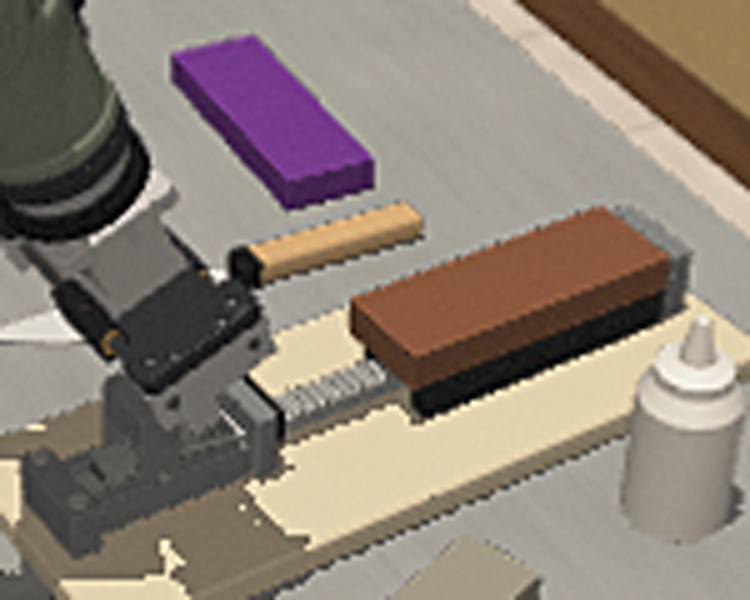

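```bash
cat > meas.py <<'E'
from plan import *
from cell import capture
def prof(C,tag):
    W=allworld(C); L=np.stack([(W-O)@X,(W-O)@Y,W[...,2]],-1)*1000
    for nm,x0,x1,y0,y1,z0,z1 in(("head",-75,60,12,28,63,69.5),("block",-10,125,-25,25,85,93),("stone",-260,-50,-40,40,67,76)):
        m=(L[...,0]>x0)&(L[...,0]<x1)&(L[...,1]>y0)&(L[...,1]<y1)&(L[...,2]>z0)&(L[...,2]<z1)
        if nm=="head": # only front-most cluster, exclude stone by height
            m&=(L[...,2]<69)
        if m.sum(): print(tag,nm,m.sum(),np.percentile(L[m],[3,25,50,75,97],axis=0)[:,0].round(1),"y",np.median(L[m][:,1]).round(1))
if __name__=="__main__":
    for n in("side","top"):
        prof(dict(np.load(n+"0.npz")),n+"0"); prof(capture(n),n+" now")
E
python3 meas.py; python3 -c "
from h import *
from cell import capture
c=capture('top');a=c['pixels'][140:270,180:320,::-1];cv2.imwrite('pics/t8.png',cv2.resize(a,None,fx=4.5,fy=4.5,interpolation=2))"
```

```text
side0 head 47 [-70.5 -60.3 -52.1   4.   18.5] y 18.9
side0 block 91 [-2.1  4.  10.4 16.5 20.5] y -1.5
side0 stone 904 [-244.9 -200.9 -152.7 -105.9  -66.9] y -0.3
side now head 25 [-68.9 -65.8  22.8  29.1  40.9] y 18.5
side now block 49 [86.6 91.5 94.  97.  98.7] y -4.5
side now stone 880 [-244.7 -201.3 -152.7 -107.7  -69. ] y -0.7
top0 head 37 [-62.5 -59.3 -54.1 -48.9 -45.8] y 19.9
top0 block 162 [-2.9  2.8  8.9 14.8 19.2] y -2.8
top0 stone 1757 [-245.1 -201.2 -151.7 -104.5  -62.4] y -2.8
top now head 39 [-55.   18.9  23.9  28.8  31.9] y 19.8
top now block 2 [56.2 62.3 69.1 75.9 82. ] y -10.0
top now stone 1712 [-244.8 -201.8 -154.4 -108.4  -69. ] y -2.9
```

View pics/t8.png

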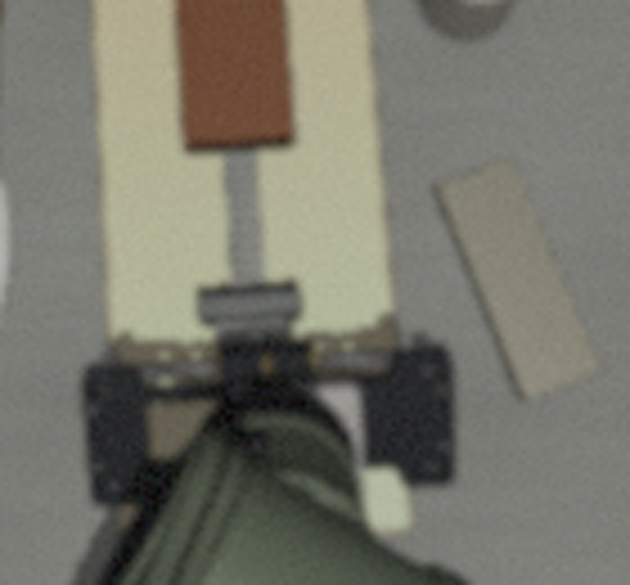

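Call:
{"fn": "carry_out", "kwargs": {
  "moves": [
    {"x": 0.3,"y": 0.2,"z": 0.6,"ax": 0,"ay": 0.8,"az": -0.3,"claw": 0},
    {"x": 0.5,"y": 0.1,"z": 0.5,"ax": 0,"ay": 0.5,"az": 0,"claw": 0},
    {"x": 0.7,"y": 0.1,"z": 0.2,"ax": 0,"ay": 0.5,"az": 0,"claw": 0}
  ]
}}

```text
time_s: 6.7
eef_pos: [0.5249, -0.0463, 0.0528]
eef_rot: [-3.128, 0.373, -3.057]
force: [1.4, 5.4, 13.2]
gripper_width: 0.005
```

```bash
python3 plan.py; python3 meas.py | grep now
```

```text
t 6.7 tcp holder mm [46.6  3.1 52.8] F holder [-1.8 -5.3 13.2] grip 0.005
corner [54.1  3.1 49.9]
turn deg tool [-0.88  1.38 -0.31]
side now head 35 [-69.1  13.9  21.   29.6  56.4] y 18.6
side now block 52 [82.5 86.3 89.9 93.  95.2] y -3.0
side now stone 883 [-244.9 -200.1 -153.3 -107.   -69.1] y -0.6
top now head 38 [-66.9  15.5  21.   25.7  39.7] y 19.8
top now stone 1698 [-246.  -202.4 -155.3 -108.7  -69.4] y -3.0
```

Call:
{"fn": "carry_out", "kwargs": {
  "moves": [
    {"x": 1.0,"y": 0.2,"z": -0.3,"ax": -0.3,"ay": 0.8,"az": 0,"claw": 0},
    {"x": 1.0,"y": 0.2,"z": -0.15,"ax": -0.3,"ay": 0.5,"az": 0,"claw": 0},
    {"x": 1.0,"y": 0.1,"z": -0.1,"ax": -0.2,"ay": 0.5,"az": 0,"claw": 0}
  ]
}}

```text
time_s: 7.05
eef_pos: [0.5171, -0.0487, 0.0626]
eef_rot: [-3.128, 0.39, -3.06]
force: [22.7, 6.1, -7.4]
gripper_width: 0.005
```

```bash
python3 plan.py; python3 meas.py | grep now
```

```text
t 7.05 tcp holder mm [54.6  4.8 62.6] F holder [-23.2  -4.   -7.4] grip 0.005
corner [62.   4.7 59.6]
turn deg tool [-0.96  2.33 -0.5 ]
side now head 33 [-72.4 -65.6  24.1  30.5  34.5] y 22.3
side now block 51 [58.  90.7 94.2 96.9 99.4] y -0.6
side now stone 883 [-244.3 -200.7 -153.6 -108.2  -69.3] y -0.1
top now head 40 [-52.6  18.3  24.   28.6  31.7] y 19.6
top now block 4 [53.1 53.3 54.7 56.5 58.1] y 8.1
top now stone 1708 [-246.2 -203.  -155.4 -108.7  -69.7] y -2.8
```

Call:
{"fn": "carry_out", "kwargs": {
  "moves": [
    {"x": -0.3,"y": 0,"z": -0.1,"ax": 0,"ay": 0.5,"az": 0,"claw": 0},
    {"x": -0.5,"y": 0,"z": -0.8,"ax": 0,"ay": 0,"az": 0,"claw": 0},
    {"x": -0.5,"y": 0,"z": -1.5,"ax": 0,"ay": 0,"az": 0,"claw": 0},
    {"x": -0.6,"y": 0,"z": -2,"ax": 0,"ay": 0,"az": 0,"claw": 0}
  ]
}}

```text
time_s: 7.48
eef_pos: [0.517, -0.0478, 0.1097]
eef_rot: [-3.129, 0.375, -3.06]
force: [0.1, 0.6, 0.5]
gripper_width: 0.005
```

```bash
python3 plan.py; python3 meas.py | grep now
```

```text
t 7.4833 tcp holder mm [ 54.6   3.9 109.7] F holder [-0.1 -0.5  0.5] grip 0.005
corner [ 62.1   3.8 106.8]
turn deg tool [-0.9   1.46 -0.49]
side now head 30 [-68.6  18.8  23.7  27.6  32.5] y 20.9
side now block 95 [77.5 83.2 89.5 94.8 98.7] y -0.5
side now stone 879 [-245.3 -202.1 -153.1 -107.6  -68.6] y -1.2
top now head 43 [-66.9  18.8  23.9  28.9  32. ] y 19.0
top now stone 1694 [-245.  -201.7 -154.6 -108.4  -69.6] y -2.8
```

Clear of the jaw, which stayed back. I'll rise further and check.

Call:
{"fn": "carry_out", "kwargs": {
  "moves": [
    {"x": -1.2,"y": 0,"z": -3,"ax": 0,"ay": 0,"az": 0,"claw": 0},
    {"x": -1.2,"y": 0,"z": -3,"ax": 0,"ay": 0,"az": 0,"claw": 0},
    {"x": -1.2,"y": 0,"z": -3,"ax": 0,"ay": 0,"az": 0,"claw": 0},
    {"x": -1.2,"y": 0,"z": -3,"ax": 0,"ay": 0,"az": 0,"claw": 0},
    {"x": 0,"y": 0,"z": 0,"ax": 0,"ay": 0,"az": 0,"claw": 0}
  ]
}}

```text
time_s: 8.0
eef_pos: [0.5141, -0.0461, 0.2388]
eef_rot: [-3.13, 0.367, -3.061]
force: [1.3, -0.2, 2.0]
gripper_width: 0.007
```

```bash
python3 plan.py; python3 meas.py
python3 - <<'E'
from plan import *
from cell import capture
for n in("side","top"):
    c=capture(n)
    L0=dict(np.load(n+"0.npz"))
    cv2.imwrite(f"pics/{n}9.png",c["pixels"][:,:,::-1])
    W=allworld(c); L=np.stack([(W-O)@X,(W-O)@Y,W[...,2]],-1)*1000
    for x in range(34,76,4):
        m=(abs(L[...,0]-x)<2)&(abs(L[...,1]+1)<15)&(L[...,2]<100); print(x,np.percentile(L[m][:,2],[50,90]).round() if m.sum() else None,end=' ')
    print()
a=cv2.imread("pics/side9.png")[130:250,190:340];cv2.imwrite("pics/s9.png",cv2.resize(a,None,fx=5,fy=5,interpolation=2))
E
```

```text
t 8.0 tcp holder mm [ 57.3   1.9 238.8] F holder [-1.3  0.3  2. ] grip 0.007
corner [ 64.8   1.9 235.9]
turn deg tool [-0.84  1.04 -0.54]
side0 head 47 [-70.5 -60.3 -52.1   4.   18.5] y 18.9
side0 block 91 [-2.1  4.  10.4 16.5 20.5] y -1.5
side0 stone 904 [-244.9 -200.9 -152.7 -105.9  -66.9] y -0.3
side now head 28 [-70.1 -65.7  23.   28.8  33.6] y 20.7
side now block 93 [77.1 82.7 88.  94.1 99. ] y -0.1
side now stone 880 [-244.5 -200.8 -152.4 -107.   -69.4] y -0.3
top0 head 37 [-62.5 -59.3 -54.1 -48.9 -45.8] y 19.9
top0 block 162 [-2.9  2.8  8.9 14.8 19.2] y -2.8
top0 stone 1757 [-245.1 -201.2 -151.7 -104.5  -62.4] y -2.8
top now head 27 [-66.9  16.2  18.7  23.8  26.7] y 19.8
top now stone 1697 [-245.3 -201.7 -154.8 -109.   -69.6] y -2.8
34 [58. 65.] 38 [56. 58.] 42 [57. 59.] 46 [57. 59.] 50 [57. 59.] 54 [56. 59.] 58 [58. 60.] 62 [56. 59.] 66 [55. 57.] 70 [56. 60.] 74 None 
34 [66. 67.] 38 None 42 None 46 None 50 None 54 None 58 None 62 None 66 None 70 None 74 None
```

View pics/s9.png

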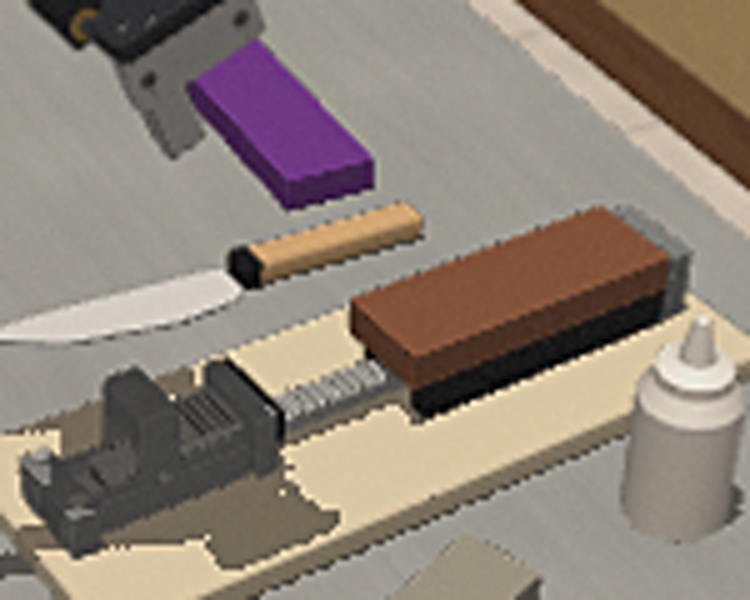

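View pics/top9.png

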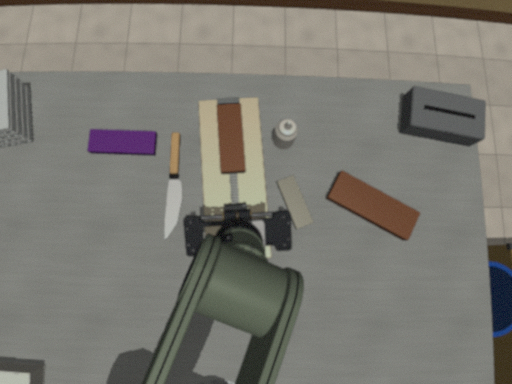

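```bash
python3 -c "
from cell import *
print(finish_job())"
```

```text
the job is handed in; nothing more can be done
None
```

I pressed the release tab down with the closed, tilted fingertips, kept it down while pushing the sliding jaw back to the end block, then lifted the hand clear. I handed the job in at about 8 s; no verdict is reported.

**Last checks before handing in:**
- **Jaw:** the side camera puts it about 78–79 mm back from where it started (it started at 0–2 mm). A final push met about 23 N, and the picture shows the jaw up against the end block.
- **Tab:** it lies level at about 57–58 mm above the counter, so it has sprung back up.
- **Whetstone:** its measured position is within a few millimetres of the start.
- **Knife, small stone and bottle:** by eye they look unmoved in the pictures.
- **Robot:** the TCP is at 0.24 m, touching nothing.

**What did not go cleanly:**
- After the jaw first reached the end, my extra press dragged it back about 3 mm. I pushed it home again.
- On that second push the finger slid up off the tab at the end, with the jaw already at its stop.
- In the last top view the arm hid the jaw, so the final jaw and tab readings come from the side camera only.

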